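# Put the harmonica parts and tools on their outlined pads

## Robot

A 6-joint arm with a two-finger parallel gripper is mounted at the origin on the work surface. World frame = base frame: x ahead of the robot, y to its left, z up, the work surface at z = 0. Lengths are in m, angles in degrees, forces in N, time in s.
With the tool pointing down it reaches from about 0.375 to 0.9 m from the base axis. Payload 3.1 kg.
Tool frame: the origin (TCP) lies on the centre line of the jaws, within the pads' length; the fingertips stand 22 mm ahead of it and the grasp point (between the pads) lies 3 mm ahead of it; z points along the fingers, y is the line along which they close (so a half turn about z gives the same grasp; the last joint's range is limited). The gripper opens to 87 mm and grips with 3 to 60 N. Pads are 19 mm wide; open, the fingers measure 117 mm over their backs; the gripper's body (75 mm by 190 mm) begins 51 mm behind the grasp point.
Start: joints at [-82.706, 30.224, 82.088, -0, 67.689, -10.227], TCP at [0.188, -0.596, 0.245] pointing down, gripper open.
Joint ranges: [-176.69, 176.69], [-43.24, 126.21], [12.49, 139.97], [-82, 262], [0, 151.66], [-163.58, 163.58]. Speed limits (degrees/s): [159.86, 159.86, 180, 180, 180, 180].

## Interface

Orientations are given as a 3x3 rotation matrix whose columns are the frame's x, y, z axes.
In Python, from rig import * gives the robot as it stands.
- The arm moves only by the shell command python3 -m jog 'ROWS'. ROWS is text: rows parted by semicolons, each of 7 numbers parted by spaces: the shift along the tool's x, y, z in mm, then the turn, a rotation vector about the tool's x, y, z in rad, then the finger opening in mm, from 0 to 87. In form: tx ty tz ax ay az fingers; .... A call has 1 to 12 rows; each row shifts and turns the commanded pose from where the row before left it, along the tool's axes as they then stand; what a row does not reach is not made up. A row lasts 1/8 s, in which the tool goes at most 62.5 mm and 10.7 degrees, less where a joint would pass 70% of its speed; a pose out of reach is approached as far as the arm can. A call with a gripper value outside its range is refused whole. The fingers move at their own pace and stop on an object; the grip force is fixed at half the most. Time passes only in rows, so rows that do not move let the fingers close. It gives the time, the measured TCP pose, the force, the opening and the grip force at its end, in the units of the state.
- read_state(): the state, without advancing time (a new reading comes with each control period).
- capture(name): name is "scene" or "top" or "wrist"; returns a dict with "color" (480x640x3 uint8, red, green, blue), "camera_matrix" (3x3 intrinsics, pixels), "distortion" ([k1, k2, p1, p2, k3] as OpenCV has them; the pictures are not rectified), "R" (3x3) and "t" (3): a world point X has camera coordinates R X + t. Camera axes: x right, y down, z forward; pixel columns grow to the right and rows downward; lengths in m; the calibration is good to about 2 mm. A picture is of the moment at which its call begins. There is no depth.
- hand_in(): hands the job in; it is judged then, once.
Trained networks look in the newest picture that a camera, given by its name, has taken for a name from the list of things; names that differ only in an ending like _2 or _b are one class to them, and where a whole thing is asked for, a point or a joint stands for the part that bears it (a point fixed in the world has none). Each returns a list of dicts, best first, with "conf" (0 to 1); they miss things now and then, are a little off and sometimes report something else, mostly with a low value. They report only what shows in the picture. A call takes as long as a camera call.
- find_in(camera, target): "at" ([x, y, z] in m, in world coordinates, good to about 4 mm: the middle of the surface that is visible of it).
- trace(camera, target): "pixels" (480x640 bool, what is visible of it).
- place_of(camera, target): "at" ([x, y, z] in m, in world coordinates, good to about 4 mm: a listed point, or the origin of a listed thing).
The state is a dict: "time_s": time; "joint_positions": joint angles; "qvel": joint speeds; "tau": joint torques, N m; "position": TCP position; "tcp_rot": TCP orientation; "force": force on the tool from outside, world axes, zero at the start; "moment": the same for the moment, N m; "opening": opening from 0.0 (shut) to 1.0 (fully open); "grasp_force": force on a finger pad.
Only numpy, scipy, OpenCV 4.12 (cv2) and the standard library are available. Lean on these libraries where they do the work, as an engineer would, in place of code of your own. Each camera call takes 0.05 s, during which the arm holds its last target. There are 200 camera calls.

## Task

Clear the repair bench: lay the silver cover plate, the orange comb, the brass-sheathed feeler gauge and the blue reed lifter each flat on the green pad that bears its own outline, in any order, centred on the outline and lined up along it; either way round will do. Set them down rather than dropping them, and leave the brass reed plate where it lies.

Things in the scene. Friction and masses are not known exactly. Their poses are not given: they have to be found in the camera images.
- cover_plate: Dull silver harmonica cover plate, loose: a closed-looking rounded bar 94 long x 27 wide x 10 mm high, with a thin tab at each end (104 mm over all) and three ridges on top. About 25 g. Origin: centre of the underside; x along its length, y across, z up.
- comb: Orange plastic harmonica comb, loose: flat bar 100 long x 27 wide x 8 mm high with ten dark slots on top. About 20 g. Origin: centre of the underside; x along its length, y across, z up.
- feeler_gauge: Steel feeler gauge in a brass sheath, loose: narrow brass bar 90 long x 14 wide x 10 mm high, whose grey steel end sticks out 10 mm at +x (100 mm over all). About 50 g. Origin: under the middle of the over-all length; x along it, z up. The brass can be gripped at the origin.
- reed_lifter: Reed lifter, loose: blue handle 78 long x 13 wide x 11 mm high (x from -62 to +16 mm), thin steel shaft and black rubber tip 10 mm thick at +x, 124 mm over all. About 35 g. Origin: under the middle of the over-all length; x along it towards the tip, z up. The centre of mass lies about 15 to 20 mm towards the handle end; grip the handle there.
- pad_cover: Dark green pad 124 x 46 x 4 mm with a silver outline (34 mm wide, with a narrower 26 mm one that reaches past its ends). Fixed, flat, no rim. Origin: centre of the pad's underside and of the outline, so the matching thing lies right with its own origin 4 mm above this one and its x axis along the pad's (either way round); x along the length, z up.
- pad_comb: Dark green pad 124 x 46 x 4 mm with an orange outline 108 x 34 mm and ten orange tooth strokes in it. Fixed, flat, no rim. Origin: centre of the pad's underside and of the outline, so the matching thing lies right with its own origin 4 mm above this one and its x axis along the pad's (either way round); x along the length, z up.
- pad_gauge: Dark green pad 124 x 36 x 4 mm with a brass-yellow narrow outline 22 mm wide, 110 mm long over all. Fixed, flat, no rim. Origin: centre of the pad's underside and of the outline, so the matching thing lies right with its own origin 4 mm above this one and its x axis along the pad's (either way round); x along the length, z up.
- pad_lifter: Dark green pad 140 x 36 x 4 mm with a blue outline of a handle, a thin blue line and a round blue dot at its end. Fixed, flat, no rim. Origin: centre of the pad's underside and of the outline, so the matching thing lies right with its own origin 4 mm above this one and its x axis along the pad's (either way round); x along the length, z up.
- reed_plate: Bystander: flat brass reed plate 104 x 28 x 3 mm with ten thin dark reeds, loose, lying among the other things. It has no pad and stays where it is. Origin: centre of the underside; x along its length, y across, z up. Other bystanders near (a white dish, a screwdriver, a black case) are not listed, lower than 40 mm, and lie clear of every grasp and pad.

How it is judged:
By the outcome, as a careful person would: the job done as asked, in the order asked, and still so for the second after the job is handed in, with the robot touching nothing.
It also fails if it takes over 99 s, if anything falls off the work surface, if the arm or the gripper's body presses on something with over 40 N, if the wrist force passes 120 N, or if a joint passes its speed limit or range.

## Working session

There is one attempt and no reset: what is moved stays moved. The work goes in short steps, Python scripts to look and compute and a shell command to move; the robot and the scene stay as the last step left them, time stands still between calls to the robot, and variables do not carry over. Pictures are saved under pics/ and viewed, at most 14 in all, crops included, and the job is handed in when it is done.

```bash
mkdir -p pics; ls; python3 - <<'E'
from rig import *
import cv2
for n in ("scene","top"):
    c=capture(n); cv2.imwrite(f"pics/{n}0.png",c["color"][:,:,::-1]); print(n,c["R"],c["t"],c["camera_matrix"],c["distortion"])
    for o in "cover_plate comb feeler_gauge reed_lifter pad_cover pad_comb pad_gauge pad_lifter reed_plate".split():
        print(o,[(x["at"],x["conf"]) for x in place_of(n,o)][:2])
s=read_state();print(s["time_s"],s["position"],s["tcp_rot"])
E
```

```text
pics
scene [[ 5.35624048e-01  8.44456548e-01 -1.30079243e-04]
 [ 7.34867570e-01 -4.66189549e-01 -4.92581931e-01]
 [-4.16024678e-01  2.63743137e-01 -8.70266066e-01]] [-0.30950931 -0.3938757   1.09476602] [[474.99309111   0.         317.03617048]
 [  0.         474.99309111 244.83951015]
 [  0.           0.           1.        ]] [0.01620591 0.         0.         0.         0.        ]
cover_plate [([0.6491, -0.1196, -0.0008], 0.7)]
comb [([0.4876, 0.3668, -0.0008], 0.78)]
feeler_gauge [([0.4886, 0.1178, 0.0025], 0.85)]
reed_lifter [([0.4827, 0.0076, -0.0005], 0.54)]
pad_cover [([0.493, -0.1248, 0.0021], 0.92)]
pad_comb [([0.4615, -0.3707, 0.0012], 0.64), ([0.4659, 0.2317, -0.0017], 0.38)]
pad_gauge [([0.4624, 0.2318, 0.0023], 0.62)]
pad_lifter [([0.6702, 0.1267, 0.0033], 0.58)]
reed_plate [([0.4622, -0.2395, 0.0068], 0.8)]
top [[-0.02188588 -0.99975894  0.00175358]
 [-0.99217792  0.02150424 -0.12296559]
 [ 0.12289824 -0.00443107 -0.99240939]] [0.01024658 0.55371365 1.08158397] [[551.14992944   0.         308.12472605]
 [  0.         551.14992944 242.10994625]
 [  0.           0.           1.        ]] [-0.16172981  0.          0.          0.          0.        ]
cover_plate [([0.65, -0.117, 0.0026], 0.95), ([0.6689, 0.1287, 0.002], 0.49)]
comb [([0.4812, 0.3621, 0.0011], 0.97)]
feeler_gauge [([0.4938, 0.1198, 0.0017], 0.64)]
reed_lifter [([0.484, 0.0069, 0.005], 0.51)]
pad_cover [([0.4915, -0.1227, 0.0012], 0.79), ([0.4822, 0.0062, 0.0039], 0.61)]
pad_comb [([0.4626, -0.3709, -0.0016], 0.84), ([0.4612, 0.2344, 0.0007], 0.52)]
pad_gauge [([0.4606, 0.2347, 0.0026], 0.57)]
pad_lifter []
reed_plate [([0.4642, -0.2433, -0.0008], 0.93)]
1.0 [ 0.18816474 -0.59597648  0.24455128] [[ 9.53626978e-01  3.00991007e-01  2.26536545e-05]
 [ 3.00991007e-01 -9.53626978e-01 -6.29153790e-06]
 [ 1.97094397e-05  1.28183266e-05 -1.00000000e+00]]
```

View pics/top0.png

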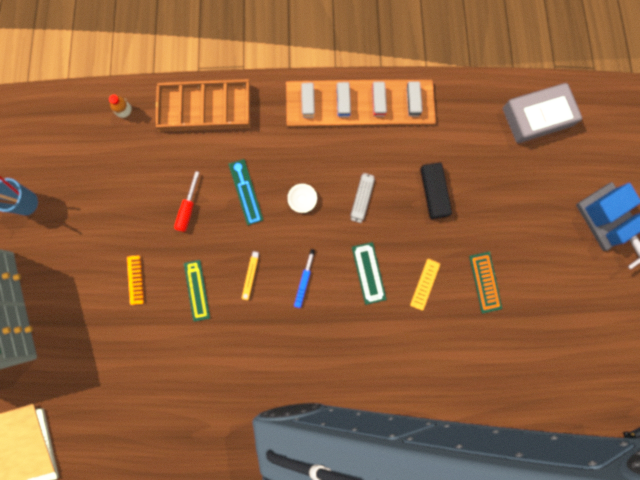

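View pics/scene0.png

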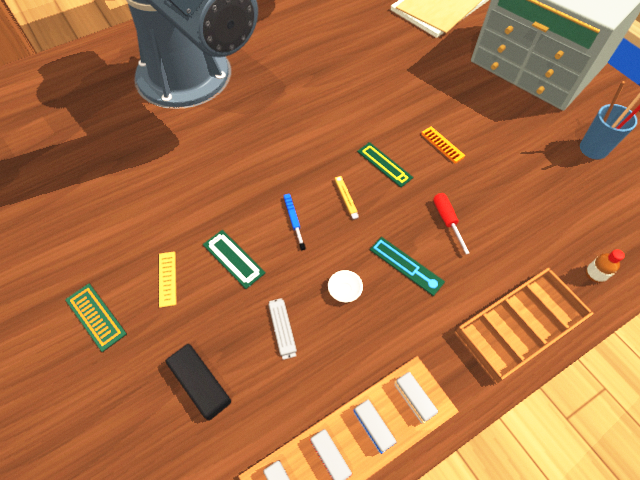

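The top view shows comb (135,280), gauge pad (197,290), gauge (250,275), lifter (305,278), cover pad (369,273), reed plate (425,285), comb pad (486,283), lifter pad (246,192) and cover (363,197). All are well separated.

```bash
cat > h.py <<'E'
from rig import *
import numpy as np, cv2
H=dict(cover_plate=.006,comb=.005,feeler_gauge=.006,reed_lifter=.006,pad_cover=.003,pad_comb=.003,pad_gauge=.003,pad_lifter=.003,reed_plate=.002)
def meas(c,cam,name,z=None,near=None):
    """centre, yaw and sizes of a thing from its traced pixels, on the plane z"""
    z=H[name] if z is None else z
    out=[]
    for r in trace(cam,name)[:3]:
        n,l,st,_=cv2.connectedComponentsWithStats(r["pixels"].astype(np.uint8))
        if n<2: continue
        m=(l==1+np.argmax(st[1:,4])).astype(np.uint8)
        m=cv2.resize(m*255,None,fx=4,fy=4,interpolation=cv2.INTER_LINEAR)
        k=max(cv2.findContours(m//128,cv2.RETR_EXTERNAL,cv2.CHAIN_APPROX_NONE)[0],key=cv2.contourArea)
        p=(k.reshape(-1,1,2).astype(float)+.5)/4-.5
        d=cv2.undistortPoints(p,c["camera_matrix"],c["distortion"])[:,0]
        d=np.c_[d,np.ones(len(d))]@c["R"]; o=-c["R"].T@c["t"]
        w=(o+d*((z-o[2])/d[:,2])[:,None])[:,:2]
        (x,y),(a,b),_=rr=cv2.minAreaRect((w*1000).astype(np.float32))
        bx=cv2.boxPoints(rr); e=max(bx[1]-bx[0],bx[2]-bx[1],key=np.linalg.norm)
        yaw=np.degrees(np.arctan2(e[1],e[0]))%180
        edge=bool(p.min()<2 or p[...,0].max()>637 or p[...,1].max()>477)
        out.append((round(float(x),1),round(float(y),1),round(float(yaw),1),round(float(max(a,b)),1),round(float(min(a,b)),1),round(r["conf"],2),'EDGE' if edge else ''))
    return out
def go(x,y,z,yaw):
    """tool-frame shift (mm) and turn (deg, rad) to a pointing-down pose whose jaws close across a thing at yaw"""
    s=read_state(); R=s["tcp_rot"]; d=R.T@(np.array([x,y,z])-np.array(s["position"])*1000)
    cur=np.degrees(np.arctan2(R[1,0],R[0,0]))
    t=(yaw-cur+90)%180-90
    print("t",s["time_s"],"pos",np.round(np.array(s["position"])*1000,1),"cur yaw",cur.round(1),"tilt",np.round(R[:,2],4),"shift",d.round(1),"turn az rad",np.radians(-t).round(3),"deg",(-t).round(1),"q6",s["joint_positions"][5],"open",s["opening"],"F",np.round(s["force"],1))
E
python3 - <<'E'
from h import *
for cam in("top","scene"):
    c=capture(cam)
    for n in H: print(cam,n,meas(c,cam,n))
E
```

```text
top cover_plate [(649.1, -116.7, 163.6, 104.6, 30.2, 0.77, '')]
top comb [(487.0, 362.2, 4.3, 103.0, 32.1, 0.72, ''), (484.3, 6.0, 163.8, 119.9, 16.9, 0.18, '')]
top feeler_gauge [(490.8, 119.5, 165.2, 97.3, 17.2, 0.7, '')]
top reed_lifter [(484.5, 5.9, 164.2, 123.3, 15.1, 0.69, ''), (491.0, -124.2, 11.8, 126.5, 49.6, 0.53, '')]
top pad_cover []
top pad_comb [(466.6, -372.8, 9.1, 126.4, 51.1, 0.89, '')]
top pad_gauge [(462.9, 232.1, 9.6, 127.0, 36.2, 0.74, '')]
top pad_lifter [(668.1, 128.9, 16.9, 143.1, 40.5, 0.96, '')]
top reed_plate [(464.6, -243.1, 157.8, 104.5, 28.8, 0.91, ''), (484.0, 5.4, 161.7, 124.8, 16.8, 0.64, '')]
scene cover_plate [(652.4, -114.8, 162.8, 106.6, 29.0, 0.67, '')]
scene comb [(487.1, 365.5, 3.8, 102.9, 35.4, 0.84, '')]
scene feeler_gauge [(490.1, 123.2, 166.9, 104.1, 17.4, 0.88, ''), (465.3, -240.5, 156.0, 106.5, 30.6, 0.23, ''), (652.9, -114.6, 162.7, 104.8, 29.9, 0.17, '')]
scene reed_lifter [(484.3, 10.1, 164.0, 129.0, 16.9, 0.77, '')]
scene pad_cover [(491.4, -123.8, 12.9, 126.7, 48.4, 0.97, '')]
scene pad_comb [(466.5, -370.2, 9.9, 127.6, 48.3, 0.58, '')]
scene pad_gauge [(462.9, 234.6, 9.6, 126.2, 38.8, 0.95, '')]
scene pad_lifter [(668.0, 131.2, 16.0, 141.1, 40.6, 0.58, '')]
scene reed_plate [(464.1, -240.3, 157.0, 106.9, 28.9, 0.84, ''), (668.8, 131.5, 16.9, 141.3, 39.2, 0.32, '')]
```

```bash
python3 - <<'E'
from h import *
c=capture("wrist"); s=read_state(); R=s["tcp_rot"]
print("cam in tool (mm)",R.T@((-c["R"].T@c["t"])-np.array(s["position"]))*1000); print((c["R"]@R).round(3),c["camera_matrix"][0])
go(466.5,-371.5,245,9.5)
E
```

```text
cam in tool (mm) [  83.82690484    0.29857624 -139.21838253]
[[ 0.001  1.    -0.   ]
 [-0.953  0.001 -0.304]
 [-0.304  0.001  0.953]] [384.86623771   0.         317.99769177]
t 2.05 pos [ 188.2 -596.   244.5] cur yaw 17.5 tilt [-0. -0. -1.] shift [ 333.  -130.3   -0.5] turn az rad 0.14 deg 8.0 q6 -10.228034628296193 open 0.9924406761501329 F [-0.4  0.1  0.3]
```

```bash
python3 -m jog '30 -12 0 0 0 0 87;50 -20 0 0 0 0 87;50 -20 0 0 0 0 87;50 -20 0 0 0 0 87;50 -20 0 0 0 0 87;50 -20 0 0 0 0 87;53 -18 0 0 0 0 87;0 0 0 0 0 0.14 87;0 0 0 0 0 0 87;0 0 0 0 0 0 87'; python3 - <<'E'
from h import *
c=capture("wrist"); cv2.imwrite("pics/w1.png",c["color"][:,:,::-1])
for n in H: print(n,meas(c,"wrist",n))
go(650,-116,200,163.5)
E
```

```text
time_s: 3.3
position: [0.4662, -0.3722, 0.2446]
tcp_rot: [[0.986, 0.166, -0.0], [0.166, -0.986, -0.0], [-0.0, 0.0, -1.0]]
force: [-0.1, -0.2, 0.8]
opening: 0.998
grasp_force: 0.0
cover_plate [(600.8, -110.5, 99.9, 21.9, 8.0, 0.44, 'EDGE')]
comb []
feeler_gauge []
reed_lifter []
pad_cover [(490.1, -126.1, 11.4, 125.6, 48.8, 0.74, '')]
pad_comb [(464.6, -371.2, 8.9, 124.7, 48.0, 0.76, '')]
pad_gauge []
pad_lifter []
reed_plate [(464.0, -241.8, 157.4, 105.2, 30.0, 0.9, '')]
t 3.8 pos [ 466.5 -371.9  244.5] cur yaw 9.5 tilt [-0.  0. -1.] shift [ 223.2 -222.1   44.5] turn az rad 0.454 deg 26.0 q6 31.223506286870613 open 1.0003754292224676 F [-0.4  0.5 -0.1]
```

View pics/w1.png

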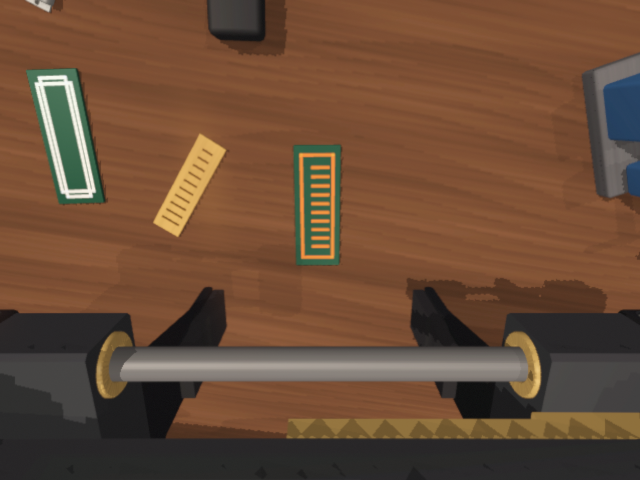

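The picture shows the comb pad at (318,205), the reed plate at (190,185) and the cover pad at (66,136). Their wrist measurements agree within 2 mm with the other cameras.

```bash
python3 -m jog '30 -30 0 0 0 0 87;40 -40 0 0 0 0 87;40 -40 0 0 0 0 87;40 -40 0 0 0 0 87;40 -40 0 0 0 0 87;33 -32 45 0 0 0 87;0 0 0 0 0 0.152 60;0 0 0 0 0 0.152 60;0 0 0 0 0 0.15 60;0 0 0 0 0 0 60;0 0 0 0 0 0 60'; python3 - <<'E'
from h import *
c=capture("wrist"); cv2.imwrite("pics/w2.png",c["color"][:,:,::-1])
for n in H: print(n,meas(c,"wrist",n))
go(650,-116,200,163.5)
E
```

```text
time_s: 5.18
position: [0.6491, -0.1171, 0.2008]
tcp_rot: [[0.959, -0.282, -0.0], [-0.282, -0.959, 0.0], [-0.0, -0.0, -1.0]]
force: [-1.2, 0.0, 0.3]
opening: 0.7
grasp_force: 0.0
cover_plate [(651.3, -117.5, 162.9, 103.1, 27.7, 0.73, '')]
comb []
feeler_gauge []
reed_lifter [(480.4, 7.9, 163.3, 47.7, 16.1, 0.75, '')]
pad_cover [(526.5, -118.2, 12.0, 55.4, 47.7, 0.73, '')]
pad_comb [(488.1, -367.0, 10.3, 83.3, 48.1, 0.58, 'EDGE')]
pad_gauge []
pad_lifter [(671.0, 128.6, 16.7, 134.6, 39.1, 0.8, 'EDGE')]
reed_plate [(511.8, -260.2, 73.8, 28.6, 8.4, 0.54, '')]
t 5.675 pos [ 649.1 -117.1  200.9] cur yaw -16.5 tilt [ 1.e-04  0.e+00 -1.e+00] shift [ 0.5 -1.3  0.9] turn az rad -0.0 deg -0.0 q6 86.5929140325867 open 0.6892646818472924 F [-0.3 -0.2  0.3]
```

```bash
python3 -m jog '2 0 60 0 0 0.005 50;0 0 55 0 0 0 50;0 0 40 0 0 0 50;0 0 21.5 0 0 0 50;0 0 0 0 0 0 50;0 0 0 0 0 0 50;0 0 0 0 0 0 15;0 0 0 0 0 0 10;0 0 0 0 0 0 10;0 0 0 0 0 0 10;0 0 0 0 0 0 10;0 0 0 0 0 0 10'; python3 -m jog '0 0 -20 0 0 0 10;0 0 -55 0 0 0 10;0 0 -50 0 0 0 10;0 0 -50 0 0 0 10;0 0 0 0 0 0 10'; python3 - <<'E'
from h import *
c=capture("wrist"); cv2.imwrite("pics/w3.png",c["color"][:,:,::-1])
for n in ("cover_plate","pad_cover"): print(n,meas(c,"wrist",n))
go(491,-124.5,200,12.1)
E
```

```text
time_s: 7.18
position: [0.6511, -0.1176, 0.0245]
tcp_rot: [[0.957, -0.289, 0.0], [-0.289, -0.957, -0.0], [0.0, -0.0, -1.0]]
force: [-0.4, 0.2, 2.2]
opening: 0.306
grasp_force: 30.0
time_s: 7.8
position: [0.6543, -0.1186, 0.2062]
tcp_rot: [[0.957, -0.289, 0.012], [-0.289, -0.957, -0.004], [0.013, 0.001, -1.0]]
force: [1.5, -0.3, -0.7]
opening: 0.304
grasp_force: 30.0
cover_plate [(490.0, -364.9, 9.2, 82.4, 47.7, 0.65, ''), (513.7, -261.2, 51.8, 29.2, 9.8, 0.36, '')]
pad_cover []
t 7.95 pos [ 650.2 -117.3  199.1] cur yaw -16.8 tilt [-1.4e-03  5.0e-04 -1.0e+00] shift [-150.3   52.9   -0.7] turn az rad -0.504 deg -28.9 q6 86.89957765719535 open 0.30445158391256155 F [-0.4 -0.3  0. ]
```

View pics/w3.png

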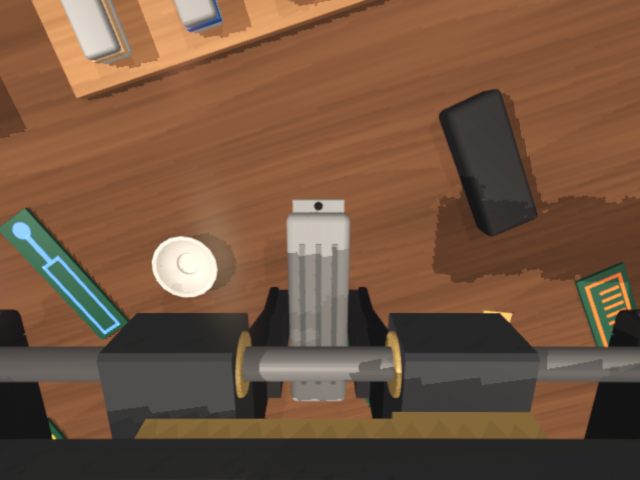

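The cover is gripped, its front tab end at (318,200), about 51 mm ahead of the TCP as it should be. Next I bring it short of its pad and look.

```bash
python3 -m jog '-26 12 0 0 0 0 10;-46 19 0 0 0 0 10;-46 19 0 0 0 0 10;-46 19 0 0 0 0 10;-42 17 0 0 0 0 10;-26 11 0 0 0 0 10;0 0 0 0 0 -0.13 10;0 0 0 0 0 -0.13 10;0 0 0 0 0 -0.13 10;0 0 0 0 0 -0.114 10;0 0 0 0 0 0 10;0 0 0 0 0 0 10'; python3 - <<'E'
from h import *
c=capture("wrist"); cv2.imwrite("pics/w4.png",c["color"][:,:,::-1])
for n in H: print(n,meas(c,"wrist",n))
go(491,-124.5,200,12.1)
E
```

```text
time_s: 9.45
position: [0.4004, -0.1431, 0.1986]
tcp_rot: [[0.978, 0.208, -0.002], [0.208, -0.978, 0.001], [-0.001, -0.002, -1.0]]
force: [-0.4, 0.3, -0.9]
opening: 0.306
grasp_force: 30.0
cover_plate [(345.6, -154.7, 12.0, 147.3, 58.8, 0.64, '')]
comb [(465.3, -369.1, 10.6, 124.0, 50.3, 0.23, '')]
feeler_gauge [(481.7, 121.3, 165.9, 84.4, 21.2, 0.81, 'EDGE')]
reed_lifter []
pad_cover [(491.3, -124.7, 12.0, 124.6, 47.4, 0.82, '')]
pad_comb [(465.3, -370.4, 10.1, 124.7, 48.9, 0.74, '')]
pad_gauge []
pad_lifter []
reed_plate [(464.0, -241.8, 157.3, 106.2, 31.0, 0.6, '')]
t 9.95 pos [ 400.9 -143.4  199.4] cur yaw 12.1 tilt [ 1.e-04 -1.e-04 -1.e+00] shift [92.1  0.3 -0.6] turn az rad -0.0 deg -0.0 q6 43.132043502192104 open 0.30028850533843215 F [ 0.2 -0.6  0.4]
```

```bash
python3 -m jog '30 0 0 0 0 0 10;40 0 0 0 0 0 10;22.3 0.3 50 0 0 0 10;0 0 55 0 0 0 10;0 0 45 0 0 0 10;0 0 15 0 0 0 10;0 0 5.5 0 0 0 10;0 0 0 0 0 0 10;0 0 0 0 0 0 10'
```

```text
time_s: 11.08
position: [0.4922, -0.1249, 0.0303]
tcp_rot: [[0.978, 0.209, 0.003], [0.209, -0.978, -0.001], [0.003, 0.002, -1.0]]
force: [-0.2, -0.4, 0.4]
opening: 0.3
grasp_force: 30.0
```

```bash
python3 -m jog '0 0 0 0 0 0 10;0 0 0 0 0 0 10';python3 -c "
from h import *
go(491.2,-124.6,28.5,12.1)"
```

```text
time_s: 11.32
position: [0.4916, -0.1246, 0.0295]
tcp_rot: [[0.978, 0.209, 0.001], [0.209, -0.978, -0.001], [0.001, 0.001, -1.0]]
force: [-0.0, 0.6, 0.8]
opening: 0.302
grasp_force: 30.0
t 11.325 pos [ 491.6 -124.6   29.5] cur yaw 12.1 tilt [ 1.1e-03 -6.0e-04 -1.0e+00] shift [-0.4 -0.   1. ] turn az rad -0.0 deg -0.0 q6 51.05800197571927 open 0.30171134562133184 F [-0.   0.6  0.8]
```

```bash
python3 -m jog '0 0 0.7 0 0 0 10;0 0 0 0 0 0 10;0 0 0 0 0 0 10';python3 -c "
from h import *
go(491.2,-124.6,28.5,12.1)"
```

```text
time_s: 11.7
position: [0.4914, -0.1245, 0.0284]
tcp_rot: [[0.978, 0.209, 0.0], [0.209, -0.978, -0.0], [0.0, 0.0, -1.0]]
force: [-0.3, 0.3, 5.6]
opening: 0.302
grasp_force: 30.0
t 11.7 pos [ 491.4 -124.5   28.4] cur yaw 12.1 tilt [ 4.e-04 -2.e-04 -1.e+00] shift [-0.2  0.1 -0.1] turn az rad -0.0 deg -0.0 q6 51.05411678744741 open 0.30200350929146624 F [-0.3  0.3  5.6]
```

```bash
python3 -m jog '0 0 0 0 0 0 45;0 0 0 0 0 0 50;0 0 0 0 0 0 50;0 0 -20 0 0 0 50;0 0 -50 0 0 0 50;0 0 -50 0 0 0 50;0 0 -50 0 0 0 50;0 0 0 0 0 0 50;0 0 0 0 0 0 50'; python3 - <<'E'
from h import *
c=capture("wrist"); cv2.imwrite("pics/w5.png",c["color"][:,:,::-1])
for n in H: print(n,meas(c,"wrist",n,.01 if n=="cover_plate" else None))
go(466,23,200,164)
E
```

```text
time_s: 12.82
position: [0.4906, -0.1241, 0.1976]
tcp_rot: [[0.978, 0.209, -0.001], [0.209, -0.978, 0.001], [-0.001, -0.001, -1.0]]
force: [-1.2, -0.1, -0.2]
opening: 0.578
grasp_force: 0.0
cover_plate [(491.2, -124.8, 11.6, 102.4, 27.9, 0.63, ''), (467.6, -238.5, 156.4, 101.4, 30.2, 0.56, '')]
comb []
feeler_gauge [(489.7, 119.3, 166.7, 102.8, 19.2, 0.75, '')]
reed_lifter [(483.4, 7.9, 164.1, 125.9, 17.0, 0.62, '')]
pad_cover [(490.3, -124.7, 11.0, 123.4, 47.6, 0.81, '')]
pad_comb [(474.8, -368.6, 9.2, 106.6, 49.0, 0.62, '')]
pad_gauge [(606.5, 109.7, 102.5, 37.5, 13.1, 0.56, 'EDGE')]
pad_lifter [(606.8, 109.6, 102.5, 37.2, 12.5, 0.79, 'EDGE')]
reed_plate [(465.0, -241.9, 157.0, 103.5, 30.0, 0.71, '')]
t 13.325 pos [ 491.1 -124.4  197.7] cur yaw 12.1 tilt [-7.e-04  4.e-04 -1.e+00] shift [   6.3 -149.4   -2.2] turn az rad 0.49 deg 28.1 q6 51.0566971247508 open 0.5747047042312945 F [-0.3 -0.3 -0. ]
```

View pics/w5.png

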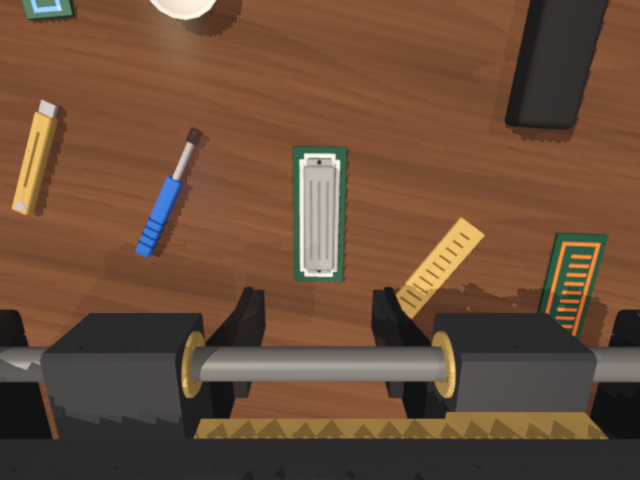

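The cover at (319,215) lies centred within its outline. The lifter is at (168,190), with its handle towards the robot.

```bash
python3 -m jog '2 -45 0 0 0 0 45;2 -50 0 0 0 0 40;2 -43.5 0 0 0 0 35;0 0 0 0 0 0.17 35;0 0 0 0 0 0.17 35;0 0 0 0 0 0.15 35;0 0 0 0 0 0 35;0 0 0 0 0 0 35'; python3 - <<'E'
from h import *
c=capture("wrist")
for n in H: print(n,meas(c,"wrist",n,.01 if n=="cover_plate" else None))
go(467.7,12.2,200,164)
E
```

```text
time_s: 14.32
position: [0.4682, 0.0123, 0.1981]
tcp_rot: [[0.962, -0.274, 0.0], [-0.274, -0.962, -0.0], [0.0, -0.0, -1.0]]
force: [-0.2, 0.7, 0.3]
opening: 0.402
grasp_force: 0.0
cover_plate [(491.9, -124.4, 12.3, 102.9, 29.2, 0.81, '')]
comb []
feeler_gauge [(483.7, 8.3, 164.5, 124.4, 13.3, 0.63, ''), (490.1, 120.3, 166.9, 101.6, 18.3, 0.61, '')]
reed_lifter [(483.6, 7.9, 163.8, 124.4, 13.5, 0.78, '')]
pad_cover [(491.2, -124.8, 11.8, 125.9, 48.3, 0.67, ''), (483.1, 8.3, 163.6, 125.6, 14.6, 0.27, '')]
pad_comb []
pad_gauge [(473.4, 233.4, 9.8, 101.3, 38.7, 0.96, ''), (464.8, -240.3, 157.0, 104.6, 31.8, 0.68, 'EDGE')]
pad_lifter [(645.2, 121.8, 17.1, 91.9, 37.4, 0.95, 'EDGE')]
reed_plate [(464.2, -241.1, 156.5, 105.6, 32.8, 0.97, 'EDGE'), (489.4, 122.1, 166.3, 102.7, 18.0, 0.2, '')]
t 14.825 pos [468.1  12.3 198.1] cur yaw -16.0 tilt [ 0.  0. -1.] shift [-0.4  0.2 -1.9] turn az rad 0.0 deg 0.0 q6 93.77817352531044 open 0.4025267672218427 F [ 0.6 -0.1 -1.1]
```

```bash
python3 -m jog '-0.7 0 55 0 0 0 35;0 0 55 0 0 0 35;0 0 40 0 0 0 35;0 0 24 0 0 0 35;0 0 0 0 0 0 35;0 0 0 0 0 0 35;0 0 0 0 0 0 3;0 0 0 0 0 0 3;0 0 0 0 0 0 3;0 0 0 0 0 0 3;0 0 0 0 0 0 3'; python3 -m jog '0 0 -20 0 0 0 3;0 0 -50 0 0 0 3;0 0 -50 0 0 0 3;0 0 -50 0 0 0 3;0 0 0 0 0 0 3;0 0 0 0 0 0 3';  python3 - <<'E'
from h import *
go(560,100,200,16.7)
E
```

```text
time_s: 16.2
position: [0.4675, 0.0125, 0.0243]
tcp_rot: [[0.961, -0.276, 0.0], [-0.276, -0.961, -0.0], [0.0, -0.0, -1.0]]
force: [0.6, 0.7, 1.5]
opening: 0.144
grasp_force: 30.0
time_s: 16.95
position: [0.4667, 0.0126, 0.1937]
tcp_rot: [[0.961, -0.276, -0.001], [-0.276, -0.961, 0.0], [-0.001, 0.0, -1.0]]
force: [-0.0, -0.2, -0.8]
opening: 0.141
grasp_force: 30.0
t 16.95 pos [466.7  12.6 193.7] cur yaw -16.0 tilt [-1.1e-03  2.0e-04 -1.0e+00] shift [  65.6 -109.7   -6.4] turn az rad -0.571 deg -32.7 q6 93.79304595450768 open 0.14078770243714747 F [-0.  -0.2 -0.8]
```

```bash
python3 -m jog '15 -26 0 0 0 0 3;25 -41 0 0 0 0 3;25 -42 -6 0 0 0 3;0 0 0 0 0 -0.14 3;0 0 0 0 0 -0.16 3;0 0 0 0 0 -0.15 3;0 0 0 0 0 -0.12 3;0 0 0 0 0 0 3;0 0 0 0 0 0 3;0 0 0 0 0 0 3'; python3 - <<'E'
from h import *
c=capture("wrist"); cv2.imwrite("pics/w6.png",c["color"][:,:,::-1])
for n in H: print(n,meas(c,"wrist",n))
go(651.7,125.1,200,16.7)
E
```

```text
time_s: 18.2
position: [0.5597, 0.0993, 0.1996]
tcp_rot: [[0.958, 0.286, -0.001], [0.286, -0.958, 0.0], [-0.001, -0.0, -1.0]]
force: [-0.4, -0.7, -0.7]
opening: 0.147
grasp_force: 30.0
cover_plate [(517.0, -121.0, 12.6, 54.5, 30.2, 0.86, '')]
comb [(486.8, 357.0, 2.6, 104.9, 26.4, 0.78, 'EDGE'), (494.6, 119.6, 167.1, 92.4, 16.4, 0.72, ''), (521.7, -116.6, 11.9, 66.8, 49.0, 0.47, '')]
feeler_gauge [(495.0, 119.7, 166.8, 93.9, 15.5, 0.76, '')]
reed_lifter [(532.5, 91.0, 17.1, 203.2, 29.4, 0.56, '')]
pad_cover []
pad_comb []
pad_gauge [(462.9, 232.7, 9.2, 126.2, 37.5, 0.86, '')]
pad_lifter [(662.7, 127.4, 16.4, 126.9, 38.8, 0.66, 'EDGE')]
reed_plate [(442.3, -230.9, 154.8, 54.9, 35.7, 0.56, ''), (662.7, 127.6, 16.9, 127.3, 37.5, 0.47, 'EDGE')]
t 18.7 pos [560.   99.3 200.2] cur yaw 16.7 tilt [ 2.e-04  0.e+00 -1.e+00] shift [95.3  1.6  0.2] turn az rad -0.001 deg -0.0 q6 72.14724938357774 open 0.14654998018776386 F [ 0.6 -0.3 -1.3]
```

View pics/w6.png

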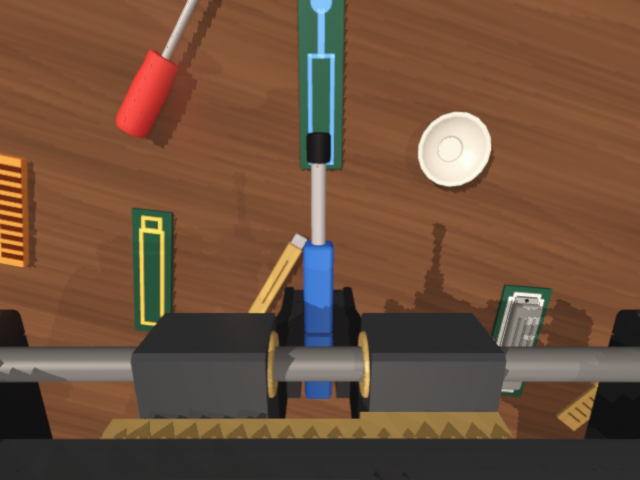

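The lifter at (318,250) is well gripped. Its pad, at (321,80), is cut off at the top, so I step forward and look again.

```bash
python3 -m jog '20 0 0 0 0 0 3;20 0 0 0 0 0 3;0 0 0 0 0 0 3;0 0 0 0 0 0 3;0 0 0 0 0 0 3'; python3 - <<'E'
from h import *
c=capture("wrist"); cv2.imwrite("pics/w7.png",c["color"][:,:,::-1])
print(meas(c,"wrist","pad_lifter"))
g=cv2.cvtColor(c["color"],cv2.COLOR_RGB2HSV)
# blue dot of the outline, and the pad's far corners
m=cv2.inRange(g,(90,60,150),(115,255,255)); ys,xs=np.nonzero(m[:230,260:400]); print(xs.min()+260,xs.max()+260,ys.min(),ys.max())
go(651.7,125.1,200,16.7)
E
```

```text
time_s: 19.32
position: [0.5973, 0.1107, 0.2]
tcp_rot: [[0.958, 0.287, -0.001], [0.287, -0.958, -0.0], [-0.001, -0.0, -1.0]]
force: [-0.1, 0.1, -0.5]
opening: 0.143
grasp_force: 30.0
[(669.0, 128.9, 16.6, 139.4, 37.8, 0.72, ''), (530.7, 110.8, 158.4, 14.8, 12.2, 0.34, '')]
308 334 47 209
t 19.425 pos [597.6 110.7 200.2] cur yaw 16.7 tilt [-6.e-04 -0.e+00 -1.e+00] shift [55.9  1.7  0.1] turn az rad -0.001 deg -0.0 q6 73.31896888735044 open 0.14534536612317295 F [-0.8 -0.3 -0.7]
```

```bash
python3 -m jog '28 1.4 20 0 0 0 3;28.4 1.4 50 0 0 0 3;0 0 50 0 0 0 3;0 0 35 0 0 0 3;0 0 10 0 0 0 3;0 0 5.5 0 0 0 3;0 0 0 0 0 0 3;0 0 0 0 0 0 3;0 0 0 0 0 0 3'; python3 - <<'E'
from h import *
go(652.4,124.2,28.4,16.6)
E
```

```text
time_s: 20.55
position: [0.6538, 0.1243, 0.0309]
tcp_rot: [[0.958, 0.287, 0.002], [0.287, -0.958, 0.0], [0.002, 0.001, -1.0]]
force: [0.5, 0.1, -0.9]
opening: 0.145
grasp_force: 30.0
t 20.55 pos [653.8 124.3  30.9] cur yaw 16.7 tilt [ 0.0021  0.     -1.    ] shift [-1.4 -0.3  2.5] turn az rad 0.001 deg 0.1 q6 74.50205691493308 open 0.145326671490731 F [ 0.5  0.1 -0.9]
```

```bash
python3 -m jog '0 0 1 0 0 0 3;0 0 0 0 0 0 3;0 0 0 0 0 0 3;0 0 0 0 0 0 3'; python3 - <<'E'
from h import *
go(652.4,124.2,28.4,16.6)
E
```

```text
time_s: 21.05
position: [0.6531, 0.1243, 0.0285]
tcp_rot: [[0.958, 0.287, -0.0], [0.287, -0.958, -0.0], [-0.0, -0.0, -1.0]]
force: [-0.1, 0.2, 0.0]
opening: 0.148
grasp_force: 30.0
t 21.05 pos [653.1 124.3  28.5] cur yaw 16.7 tilt [-1.e-04 -0.e+00 -1.e+00] shift [-0.7 -0.1  0.1] turn az rad 0.001 deg 0.1 q6 74.50397013378942 open 0.1476490522001433 F [-0.1  0.2  0. ]
```

```bash
python3 -m jog '-0.7 0 0.3 0 0 0 3;0 0 0 0 0 0 3;0 0 0 0 0 0 3'; python3 -m jog '0 0 0 0 0 0 25;0 0 0 0 0 0 30;0 0 0 0 0 0 30;0 0 -20 0 0 0 30;0 0 -50 0 0 0 30;0 0 -50 0 0 0 30;0 0 -50 0 0 0 30;0 0 0 0 0 0 30;0 0 0 0 0 0 30;0 0 0 0 0 0 30'; python3 - <<'E'
from h import *
c=capture("wrist"); cv2.imwrite("pics/w8.png",c["color"][:,:,::-1])
for n in H: print(n,meas(c,"wrist",n,.01 if n in("cover_plate","reed_lifter") else None))
go(490.3,120,200,166.7)
E
```

```text
time_s: 21.42
position: [0.6524, 0.1241, 0.0283]
tcp_rot: [[0.958, 0.287, 0.0], [0.287, -0.958, 0.0], [0.0, -0.0, -1.0]]
force: [0.2, 0.2, -0.4]
opening: 0.145
grasp_force: 30.0
time_s: 22.68
position: [0.6512, 0.124, 0.1968]
tcp_rot: [[0.958, 0.287, -0.003], [0.287, -0.958, -0.0], [-0.003, -0.001, -1.0]]
force: [-0.2, 0.3, 0.3]
opening: 0.343
grasp_force: 0.0
cover_plate []
comb [(492.8, 362.5, 4.6, 92.7, 32.5, 0.91, '')]
feeler_gauge [(529.7, 112.0, 174.4, 23.7, 16.0, 0.84, '')]
reed_lifter [(667.9, 129.0, 17.1, 124.8, 13.1, 0.84, '')]
pad_cover []
pad_comb []
pad_gauge [(521.4, 242.4, 104.3, 37.6, 9.8, 0.63, '')]
pad_lifter [(668.4, 129.2, 16.9, 139.3, 37.7, 0.86, '')]
reed_plate []
t 23.175 pos [652.4 124.1 198.1] cur yaw 16.7 tilt [-3.e-04  0.e+00 -1.e+00] shift [-156.5  -42.5   -1.8] turn az rad 0.523 deg 30.0 q6 74.4880922864357 open 0.3422756122843173 F [ 0.3 -0.4 -1.6]
```

View pics/w8.png

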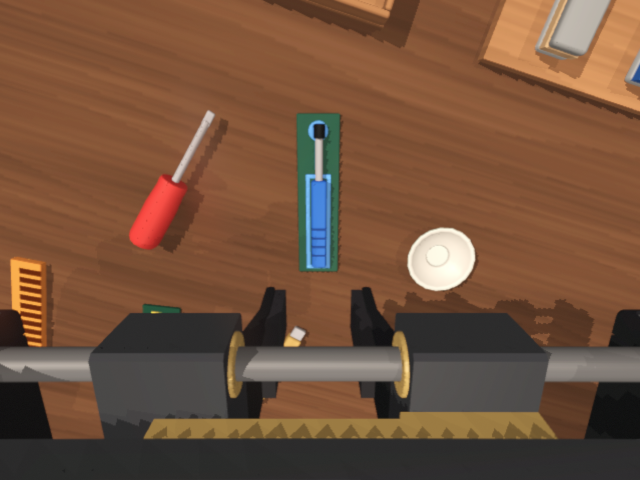

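The lifter at (318,200) lies centred in its outline, with its tip on the dot. The gauge is next.

```bash
python3 -m jog '-31 -8 0 0 0 0 35;-45 -12 0 0 0 0 35;-50 -14 0 0 0 0 35;-30 -8.5 0 0 0 0 35;0 0 0 0 0 0.15 35;0 0 0 0 0 0.18 35;0 0 0 0 0 0.18 35;0 0 0 0 0 0.013 35;0 0 0 0 0 0 35;0 0 0 0 0 0 35;0 0 0 0 0 0 35'; python3 - <<'E'
from h import *
c=capture("wrist")
for n in("feeler_gauge","pad_gauge","comb"): print(n,meas(c,"wrist",n))
go(490.3,120,200,166.7)
E
```

```text
time_s: 24.55
position: [0.4908, 0.1201, 0.1983]
tcp_rot: [[0.973, -0.229, 0.0], [-0.229, -0.973, 0.0], [-0.0, -0.0, -1.0]]
force: [0.3, -0.1, -0.1]
opening: 0.398
grasp_force: 0.0
feeler_gauge [(490.4, 121.0, 167.2, 101.1, 15.8, 0.59, '')]
pad_gauge [(462.7, 232.9, 9.7, 124.8, 38.7, 0.66, '')]
comb [(486.3, 361.9, 4.8, 101.2, 33.4, 0.8, '')]
t 24.75 pos [490.8 120.1 198.3] cur yaw -13.3 tilt [-0.  0. -1.] shift [-0.5  0.2 -1.7] turn az rad 0.0 deg 0.0 q6 104.34802933477047 open 0.40156233002421193 F [-0.7 -0.1 -0.1]
```

```bash
python3 -m jog '-0.5 -0.6 55 0 0 -0.003 35;0 0 55 0 0 0 35;0 0 40 0 0 0 35;0 0 24 0 0 0 35;0 0 0 0 0 0 35;0 0 0 0 0 0 35;0 0 0 0 0 0 3;0 0 0 0 0 0 3;0 0 0 0 0 0 3;0 0 0 0 0 0 3;0 0 0 0 0 0 3'; python3 -m jog '0 0 -20 0 0 0 3;0 0 -50 0 0 0 3;0 0 -50 0 0 0 3;0 0 -50 0 0 0 3;0 0 0 0 0 0 3;0 0 0 0 0 0 3;0 0 0 0 0 0 3'; python3 - <<'E'
from h import *
c=capture("wrist")
for n in("feeler_gauge","pad_gauge","comb"): print(n,meas(c,"wrist",n))
go(462.8,233,200,9.6)
E
```

```text
time_s: 26.12
position: [0.4906, 0.1208, 0.0245]
tcp_rot: [[0.974, -0.227, 0.0], [-0.227, -0.974, 0.0], [0.0, -0.0, -1.0]]
force: [0.8, 0.6, 1.4]
opening: 0.155
grasp_force: 30.0
time_s: 27.0
position: [0.4891, 0.1207, 0.1927]
tcp_rot: [[0.974, -0.227, -0.004], [-0.227, -0.974, -0.0], [-0.004, 0.001, -1.0]]
force: [-0.6, 0.3, -1.0]
opening: 0.162
grasp_force: 30.0
feeler_gauge [(434.5, 133.3, 167.1, 140.5, 30.7, 0.88, '')]
pad_gauge [(468.1, 233.5, 9.4, 113.6, 37.7, 0.72, '')]
comb [(485.7, 362.2, 5.0, 101.8, 33.9, 0.89, '')]
t 27.2 pos [489.9 120.7 193.2] cur yaw -13.1 tilt [-0.0025 -0.     -1.    ] shift [ -51.9 -103.2   -6.7] turn az rad -0.397 deg -22.7 q6 104.2700149605095 open 0.15554686167433504 F [-0.8 -0.3 -1.5]
```

```bash
python3 -m jog '-14 -28 0 0 0 0 3;-20 -40 0 0 0 0 3;-18 -35 0 0 0 0 3;0 0 0 0 0 -0.1 3;0 0 0 0 0 -0.15 3;0 0 0 0 0 -0.147 3;0 0 60 0 0 0 3;0 0 60 0 0 0 3;0 0 0 0 0 0 3;0 0 0 0 0 0 3;0 0 0 0 0 0 3'; python3 - <<'E'
from h import *
c=capture("wrist")
for n in("pad_gauge","comb"): print(n,meas(c,"wrist",n))
go(462.8,232.8,29,9.6)
E
```

```text
time_s: 28.58
position: [0.4653, 0.2335, 0.0773]
tcp_rot: [[0.986, 0.167, 0.006], [0.167, -0.986, 0.002], [0.006, -0.001, -1.0]]
force: [-0.4, 0.3, 0.1]
opening: 0.155
grasp_force: 30.0
pad_gauge [(487.6, 237.3, 9.5, 72.9, 36.8, 0.59, '')]
comb [(485.8, 362.6, 4.9, 101.3, 30.9, 0.72, ''), (613.8, 116.2, 106.7, 36.6, 28.9, 0.25, 'EDGE')]
t 28.725 pos [464.6 233.3  76.8] cur yaw 9.6 tilt [ 0.0048  0.0012 -1.    ] shift [-2.1  0.2 47.8] turn az rad 0.0 deg 0.0 q6 94.71559731320234 open 0.1571474109761195 F [0.1 0.3 0.6]
```

```bash
python3 -m jog '0 0 35 0 0 0 3;0 0 10 0 0 0 3;0 0 0 0 0 0 3;0 0 0 0 0 0 3;0 0 0 0 0 0 3;0 0 0 0 0 0 3;0 0 0 0 0 0 3'; python3 - <<'E'
from h import *
go(462.7,232.8,28.5,9.6)
E
```

```text
time_s: 29.6
position: [0.4633, 0.233, 0.0296]
tcp_rot: [[0.986, 0.167, 0.0], [0.167, -0.986, 0.0], [0.0, -0.0, -1.0]]
force: [-0.0, 0.5, -0.2]
opening: 0.153
grasp_force: 30.0
t 29.6 pos [463.3 233.   29.6] cur yaw 9.6 tilt [ 4.e-04  1.e-04 -1.e+00] shift [-0.6  0.1  1.1] turn az rad 0.0 deg 0.0 q6 94.71796250091344 open 0.1525161827123504 F [-0.   0.5 -0.2]
```

```bash
python3 -m jog '-0.5 0 1.1 0 0 0 3;0 0 0 0 0 0 3;0 0 0 0 0 0 3;0 0 0 0 0 0 3'; python3 -m jog '0 0 0 0 0 0 25;0 0 0 0 0 0 30;0 0 0 0 0 0 30;0 0 -20 0 0 0 30;0 0 -50 0 0 0 30;0 0 -50 0 0 0 40;0 0 -50 0 0 0 50;0 0 0 0 0 0 50;0 0 0 0 0 0 50;0 0 0 0 0 0 50'; python3 - <<'E'
from h import *
c=capture("wrist"); cv2.imwrite("pics/w9.png",c["color"][:,:,::-1])
for n in("feeler_gauge","pad_gauge","comb"): print(n,meas(c,"wrist",n,.01 if n=="feeler_gauge" else None))
go(486,362.3,200,4.5)
E
```

```text
time_s: 30.1
position: [0.463, 0.2329, 0.0285]
tcp_rot: [[0.986, 0.167, 0.001], [0.167, -0.986, 0.0], [0.001, -0.0, -1.0]]
force: [-1.0, 0.1, 4.9]
opening: 0.156
grasp_force: 30.0
time_s: 31.35
position: [0.4616, 0.2325, 0.1966]
tcp_rot: [[0.986, 0.167, -0.004], [0.167, -0.986, -0.001], [-0.004, 0.0, -1.0]]
force: [0.7, 0.2, -0.6]
opening: 0.572
grasp_force: 0.0
feeler_gauge [(462.7, 232.6, 8.4, 100.2, 15.2, 0.93, '')]
pad_gauge [(462.5, 233.3, 9.7, 123.7, 37.3, 0.62, '')]
comb [(486.0, 363.5, 4.2, 102.9, 30.8, 0.87, '')]
t 31.55 pos [462.2 232.7 197.1] cur yaw 9.6 tilt [-2.3e-03 -6.0e-04 -1.0e+00] shift [  45.1 -123.9   -3. ] turn az rad 0.089 deg 5.1 q6 94.72135647493235 open 0.5763693861126457 F [-0.1 -0.3  0.5]
```

View pics/w9.png

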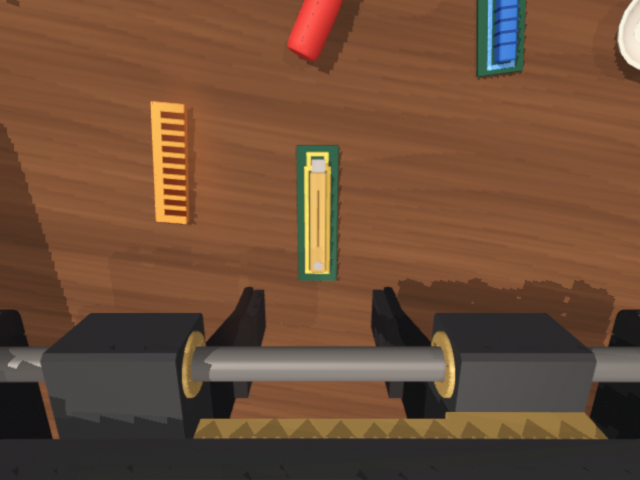

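The gauge at (318,212) lies centred in its outline. The comb is next, at (171,163).

```bash
python3 -m jog '11 -30 0 0 0 0 60;18 -48 0 0 0 0 60;16 -46 -3 0 0 0 60;0 0 0 0 0 0.089 60;0 0 0 0 0 0 60;0 0 0 0 0 0 60;0 0 0 0 0 0 60'; python3 - <<'E'
from h import *
c=capture("wrist"); cv2.imwrite("pics/w10.png",c["color"][:,:,::-1])
for n in("comb",): print(n,meas(c,"wrist",n,.008))
go(486,362.3,200,4.5)
E
```

```text
time_s: 32.42
position: [0.4863, 0.3619, 0.2011]
tcp_rot: [[0.997, 0.078, -0.0], [0.078, -0.997, -0.0], [-0.0, 0.0, -1.0]]
force: [0.2, -0.2, 0.7]
opening: 0.689
grasp_force: 0.0
comb [(486.6, 363.8, 4.4, 100.1, 27.7, 0.87, '')]
t 32.525 pos [486.5 362.1 201.3] cur yaw 4.5 tilt [-1.e-04 -0.e+00 -1.e+00] shift [-0.5 -0.3  1.3] turn az rad -0.0 deg -0.0 q6 111.62265955890396 open 0.6918354192979673 F [-0.6  1.1 -0.3]
```

View pics/w10.png

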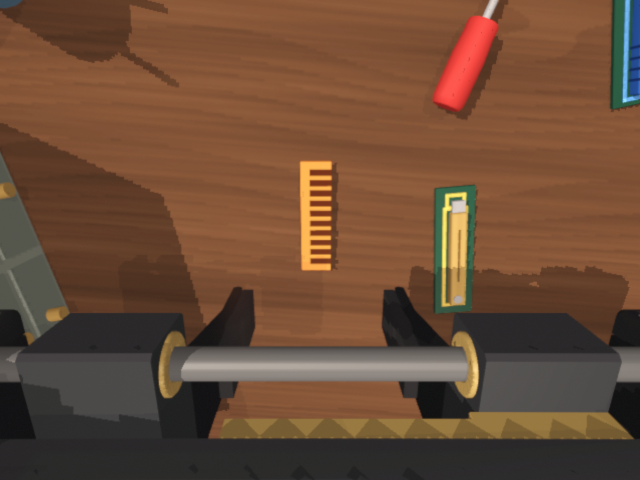

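The comb is at (316,216), about 1.5 mm left of the jaws' centre line.

```bash
python3 -m jog '0 -1.5 55 0 0 0 50;0 0 55 0 0 0 45;0 0 45 0 0 0 45;0 0 22.5 0 0 0 45;0 0 0 0 0 0 45;0 0 0 0 0 0 45;0 0 0 0 0 0 10;0 0 0 0 0 0 10;0 0 0 0 0 0 10;0 0 0 0 0 0 10;0 0 0 0 0 0 10'; python3 -m jog '0 0 -20 0 0 0 10;0 0 -50 0 0 0 10;0 0 -50 0 0 0 10;0 0 -50 0 0 0 10;0 0 0 0 0 0 10;0 0 0 0 0 0 10;0 0 0 0 0 0 10'; python3 - <<'E'
from h import *
go(390,-200,195,9.6)
go(380,-385,195,9.6)
E
```

```text
time_s: 33.9
position: [0.4863, 0.3641, 0.0238]
tcp_rot: [[0.997, 0.079, 0.0], [0.079, -0.997, -0.0], [0.0, 0.0, -1.0]]
force: [-0.4, -0.2, 0.7]
opening: 0.301
grasp_force: 30.0
time_s: 34.78
position: [0.4852, 0.3635, 0.1924]
tcp_rot: [[0.997, 0.079, -0.003], [0.079, -0.997, -0.001], [-0.003, 0.001, -1.0]]
force: [-0.5, 0.4, -1.1]
opening: 0.302
grasp_force: 30.0
t 34.775 pos [485.2 363.5 192.4] cur yaw 4.5 tilt [-0.0029 -0.0015 -1.    ] shift [-139.3  554.3   -1.5] turn az rad -0.089 deg -5.1 q6 111.77901766235024 open 0.30171564710116144 F [-0.5  0.4 -1.1]
t 34.775 pos [485.2 363.5 192.4] cur yaw 4.5 tilt [-0.0029 -0.0015 -1.    ] shift [-163.8  737.9   -1.2] turn az rad -0.089 deg -5.1 q6 111.77901766235024 open 0.30171564710116144 F [-0.5  0.4 -1.1]
```

```bash
python3 -m jog '-6 30 0 0 0 0 10;-12 54 0 0 0 0 10;-12 54 0 0 0 0 10;-12 54 0 0 0 0 10;-12 54 0 0 0 0 10;-12 54 0 0 0 0 10;-12 54 0 0 0 0 10;-12 54 0 0 0 0 10;-12 54 0 0 0 0 10;-12 54 0 0 0 0 10;-12 54 0 0 0 0 10;-12 54 0 0 0 0 10'; python3 -m jog '-12 54 0 0 0 0 10;-12 54 0 0 0 0 10;-6 30 0 0 0 0 10;0 0 0 0 0 -0.089 10;0 0 0 0 0 0 10;0 0 0 0 0 0 10;0 0 0 0 0 0 10;0 0 0 0 0 0 10'; python3 - <<'E'
from h import *
c=capture("wrist"); cv2.imwrite("pics/w11.png",c["color"][:,:,::-1])
for n in("pad_comb","reed_plate","cover_plate"): print(n,meas(c,"wrist",n,.01 if n=="cover_plate" else None))
go(465.5,-371,28.3,9.6)
E
```

```text
time_s: 36.28
position: [0.3968, -0.2701, 0.1925]
tcp_rot: [[0.997, 0.078, -0.002], [0.078, -0.997, 0.002], [-0.002, -0.002, -1.0]]
force: [0.8, -0.2, -0.3]
opening: 0.304
grasp_force: 30.0
time_s: 37.28
position: [0.379, -0.4084, 0.1938]
tcp_rot: [[0.986, 0.167, -0.0], [0.167, -0.986, 0.0], [-0.0, -0.0, -1.0]]
force: [0.0, -0.1, 0.2]
opening: 0.305
grasp_force: 30.0
pad_comb [(464.9, -371.5, 9.7, 124.1, 46.9, 0.64, '')]
reed_plate [(463.8, -242.2, 156.7, 105.7, 30.4, 0.61, '')]
cover_plate [(464.8, -372.1, 9.7, 123.0, 47.4, 0.73, ''), (450.3, -149.5, 175.4, 18.2, 3.5, 0.61, 'EDGE')]
t 37.475 pos [ 378.9 -408.7  193.9] cur yaw 9.6 tilt [ 1.e-04 -2.e-04 -1.e+00] shift [ 91.7 -22.7 165.6] turn az rad 0.0 deg 0.0 q6 21.721174696994495 open 0.30522660220717956 F [ 0.1  0.1 -0.5]
```

View pics/w11.png

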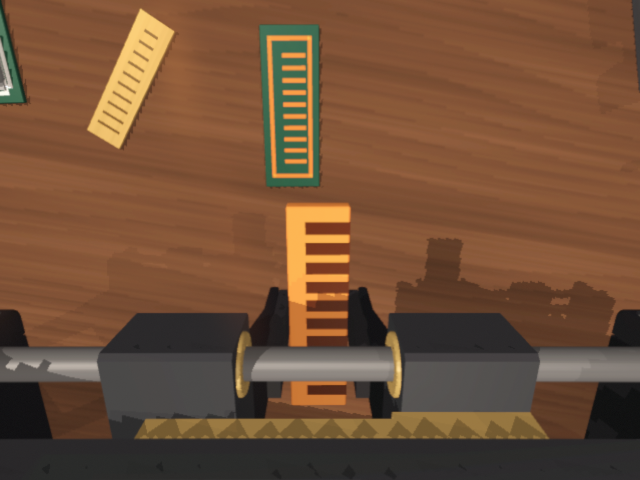

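The comb at (318,300) is gripped square. The pad centre is at (291,105), about 91 mm ahead and 22.5 mm left in tool axes.

```bash
python3 -m jog '41 -10 0 0 0 0 10;50.3 -12.5 20 0 0 0 10;0 0 50 0 0 0 10;0 0 50 0 0 0 10;0 0 30 0 0 0 10;0 0 10 0 0 0 10;0 0 4.5 0 0 0 10;0 0 0 0 0 0 10;0 0 0 0 0 0 10;0 0 0 0 0 0 10;0 0 0 0 0 0 10;0 0 0 0 0 0 10'; python3 - <<'E'
from h import *
go(465.2,-371.3,27.8,9.6)
E
```

```text
time_s: 38.98
position: [0.4651, -0.3714, 0.0294]
tcp_rot: [[0.986, 0.167, 0.0], [0.167, -0.986, -0.0], [0.0, 0.0, -1.0]]
force: [1.2, 0.0, -0.7]
opening: 0.305
grasp_force: 30.0
t 38.975 pos [ 465.1 -371.4   29.4] cur yaw 9.6 tilt [ 2.e-04 -2.e-04 -1.e+00] shift [ 0.1 -0.1  1.6] turn az rad 0.0 deg 0.0 q6 31.02851652080887 open 0.3045484933247643 F [ 1.2  0.  -0.7]
```

```bash
python3 -m jog '0 0 1.6 0 0 0 10;0 0 0 0 0 0 10;0 0 0 0 0 0 10;0 0 0 0 0 0 10'; python3 -m jog '0 0 0 0 0 0 45;0 0 0 0 0 0 45;0 0 0 0 0 0 45;0 0 -20 0 0 0 45;0 0 -50 0 0 0 45;0 0 -50 0 0 0 45;0 0 -50 0 0 0 45;0 0 0 0 0 0 45;0 0 0 0 0 0 45;0 0 0 0 0 0 45'; python3 - <<'E'
from h import *
c=capture("wrist"); cv2.imwrite("pics/w12.png",c["color"][:,:,::-1])
print(meas(c,"wrist","comb",.012),meas(c,"wrist","pad_comb"))
c=capture("top"); cv2.imwrite("pics/top1.png",cv2.resize(c["color"][130:330,100:540,::-1],None,fx=1.8,fy=1.8))
for n in H: print(n,meas(c,"top",n,H[n]+(.004 if n in list(H)[:4] else 0)))
E
```

```text
time_s: 39.48
position: [0.4651, -0.3714, 0.0278]
tcp_rot: [[0.986, 0.167, 0.0], [0.167, -0.986, -0.0], [0.0, 0.0, -1.0]]
force: [-0.9, -0.1, 2.2]
opening: 0.302
grasp_force: 30.0
time_s: 40.72
position: [0.4642, -0.3704, 0.1964]
tcp_rot: [[0.986, 0.167, -0.002], [0.167, -0.986, 0.002], [-0.002, -0.003, -1.0]]
force: [-1.2, 2.2, -1.4]
opening: 0.52
grasp_force: 0.0
[(465.8, -371.6, 9.1, 99.7, 27.8, 0.65, '')] [(465.1, -371.6, 9.7, 123.7, 47.3, 0.77, '')]
cover_plate []
comb [(667.1, 128.0, 16.8, 142.8, 38.2, 0.47, ''), (511.9, -363.6, 106.3, 25.2, 6.9, 0.43, '')]
feeler_gauge [(461.1, 233.2, 13.6, 101.0, 22.3, 0.79, ''), (669.0, 127.5, 15.5, 127.9, 17.6, 0.39, '')]
reed_lifter [(657.0, 124.0, 17.0, 101.6, 15.7, 0.55, '')]
pad_cover [(490.1, -126.3, 10.9, 124.3, 49.0, 0.88, ''), (670.9, 128.5, 16.9, 128.0, 14.6, 0.74, '')]
pad_comb [(474.5, -361.5, 176.8, 111.6, 45.3, 0.87, '')]
pad_gauge [(462.3, 232.1, 9.7, 128.1, 37.3, 0.96, '')]
pad_lifter [(668.2, 128.4, 17.6, 140.3, 38.5, 0.85, '')]
reed_plate [(465.5, -243.6, 157.0, 107.2, 30.5, 0.74, '')]
```

View pics/w12.png

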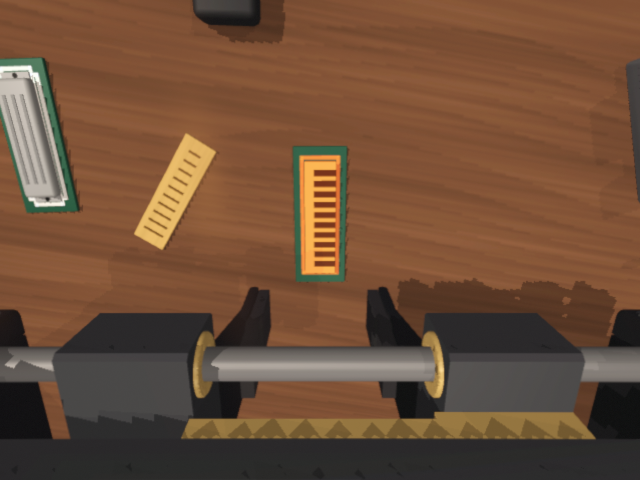

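View pics/top1.png

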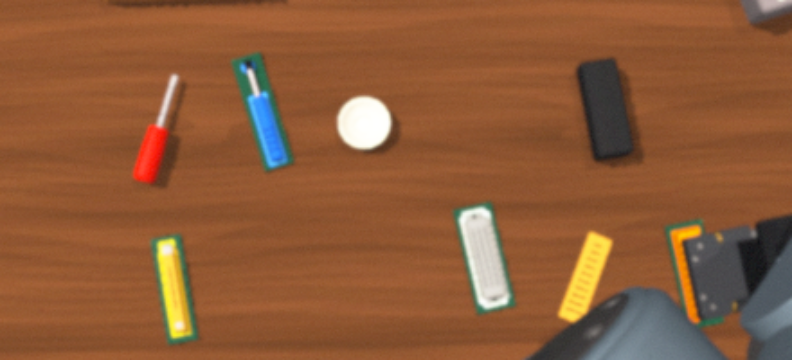

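The comb at (319,214) sits centred in its outline. In the top crop the lifter (262,112), gauge (174,290) and cover (484,258) are on their pads, and the reed plate (586,277) has not moved.

```bash
python3 -c "
from rig import *
print(hand_in())"
```

```text
the job is handed in; nothing more can be done
None
```

The job is handed in at about 41 s: the cover plate, comb, feeler gauge and reed lifter each lie flat on their own pad, measured within about 1 mm of centre, and the reed plate was left where it lay.

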